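# Stand the washed bottle on the filling stand and take its cap off

## Task

Get the washed drinking bottle ready to fill: lift it out of the sloping drying rack with its loose cap still on, and set it down gently, not dropped, upright in the middle of the round plate of the height-adjustable stand. Once it stands there by itself, lift the cap off and lay it in the small white bowl, leaving the bottle standing. Do not knock over or push away the bowl, the spice jar or the low round white pot.

Things in the scene. Friction and masses are not known exactly. Their poses are not given: they have to be found in the camera images.
- bottle: blue bottle, 0.18 to 0.36 kg: cylinder, diameter 56 mm, up to 112 mm above its foot, shoulder to 118, neck of diameter 29 up to 146 (150 with cap). Origin: centre of the foot, +z along the axis to the neck. Starts leaning 31.5 degrees (0.55 rad) from vertical; may be gripped square to the plane of leaning, more than 55 mm up from the foot; comes out of the rack along its own axis.
- cap: loose orange cap on the bottle's neck, not screwed or clipped: upside-down cup, outer diameter 38 mm, 30 mm high, bore of diameter 32 mm and 26 mm deep, 30 g. Origin: centre of its open (lower) end, +z to its closed end; on the bottle it lies 120 mm above the bottle's foot. It comes off by lifting along the neck by more than 26 mm.
- bottle_neck (a point): centre of the top of the bottle's neck (moves with the bottle)
- rack: white sloping drying rack, fixed, base 150 x 90 mm, 115 mm high: foot ledge, a board 36 mm wide under the bottle that ends 105 mm up it, cheeks 69 mm over their outsides beside the bottle's lowest 45 mm. Origin on the worktop; the bottle's top leans to the rack's -x, the side nearer the robot; its foot centre starts at (50, 0, 40) mm in this frame.
- stand: filling stand, fixed: dark foot, level round aluminium plate, diameter 104 mm. Origin on the worktop under the plate's centre, +z up. The plate's top is clamped anywhere from 25 to 50 mm above the worktop; this height is NOT reported: find it by touch. A rubber buffer lets it sink 1 mm per 6 N, at most 4 mm. A big lamp hangs 0.66 m above the worktop just behind: keep the wrist below it.
- bowl: small white bowl, loose, 118 mm across the rim, 55 mm high, inner floor about 11 mm up and 50 mm across, with sloping walls; fingers opened wide deep inside it press on its walls and shift it, so open them only a little there. Origin at the centre of its underside.
- spice_jar: bystander: standing spice jar with a dark lid, diameter 44 mm, 96 mm high, loose. Origin under its centre.
- cream_pot: bystander: low round white pot, diameter 90 mm, 32 mm high, loose. Origin under its centre.

How it is judged:
By the outcome, as a careful person would: the job done as asked, in the order asked, and still so for the second after the job is handed in, with the robot touching nothing.
It also fails if it takes over 54 s, if anything falls off the work surface, if the arm or the gripper's body presses on something with over 40 N, if the wrist force passes 120 N, or if a joint passes its speed limit or range.

## Robot

A 6-joint arm with a two-finger parallel gripper is mounted at the origin on a cart in front of the work surface, level with it; the furniture and walls round the work are solid. World frame = base frame: x ahead of the robot, y to its left, z up, the work surface at z = 0. Lengths are in m, angles in rad, forces in N, time in s.
With the tool pointing down it reaches from about 0.35 to 0.775 m from the base axis. Payload 7.3 kg.
Tool frame: the origin (TCP) lies at the centre of the arm's flange, where the gripper is bolted on; the fingertips stand 178 mm ahead of it and the grasp point (between the pads) lies 159 mm ahead of it; z points along the fingers, y is the line along which they close (so a half turn about z gives the same grasp; the last joint's range is limited). The gripper opens to 92 mm and grips with 3 to 60 N. Pads are 19 mm wide; open, the fingers measure 130 mm over their backs; the gripper's body (75 mm by 190 mm) begins 47 mm behind the grasp point.
Start: joints at [1.04, 0.342, 1.524, -0, 1.275, -0.146], TCP at [0.197, 0.487, 0.405] pointing down, gripper open.
Joint ranges: [-2.53, 2.53], [-0.77, 2.02], [0.04, 2.7], [-1, 4.14], [0.28, 2.66], [-3.11, 3.11]. Speed limits (rad/s): [2.57, 2.57, 3.14, 3.14, 3.14, 3.14].

## Interface

Orientations are given as [roll, pitch, yaw] about the fixed x, y, z axes, in that order (R = Rz(yaw) Ry(pitch) Rx(roll)).
In Python, from cell import robot gives the robot as it stands.
- The arm moves only by the shell command python3 drive.py FILE [OPENING] [FORCE], which reads ROWS from the file FILE. ROWS is a JSON list of rows, 1 to 8 of them, each an object with the fields pos (a list: dx, dy, dz in parts of the range, where 1.0 means 0.3 m), r (a list: a rotation vector rx, ry, rz in a scale on which 1.0 is pi/2 rad); a field left out counts as zero; each row shifts and turns the commanded pose from where the row before left it, along the tool's axes as they then stand; what a row does not reach is not made up. A row lasts 1/12 s, in which the tool goes at most 0.0417 m and 0.125 rad, less where a joint would pass 70% of its speed; a pose out of reach is approached as far as the arm can. OPENING is the finger opening in m, set as the command begins (- or left out keeps the last). The fingers move at their own pace and stop on an object; FORCE is the grip in N (left out, the last holds). Time passes only in rows, so rows that do not move let the fingers close. It prints the time, the measured TCP pose, the force, the opening and the grip force at its end. A shift or turn number past 1, either way, is cut back to 1. Input that does not fit is refused with a message, and nothing moves.
- robot.observe(): the state, without advancing time (a new reading comes with each control period).
- robot.read_camera(name): name is "scene" or "top"; returns a dict with "image" (400x640x3 uint8, red, green, blue), "fx", "fy", "cx", "cy" (pixels), "k1" (the pictures are not rectified: a ray, as slopes to the right and down, at radius r is drawn at 1 + k1 r^2 times it, then the intrinsics apply), "pose" (4x4, takes a point from camera to world coordinates). Camera axes: x right, y down, z forward; pixel columns grow to the right and rows downward; lengths in m; the calibration is good to about 2 mm. A picture is of the moment at which its call begins. There is no depth.
- robot.hand_in(): hands the job in; it is judged then, once.
The state is a dict: "time": time; "qpos": joint angles; "qvel": joint speeds; "joint_efforts": joint torques, N m; "tool_pos": TCP position; "tool_rot": TCP orientation; "contact_force": force on the tool from outside, world axes, zero at the start; "torque": the same for the moment, N m; "opening": finger opening in m; "grip_force": force on a finger pad.
Only numpy, scipy, OpenCV 4.12 (cv2) and the standard library are available. Lean on these libraries where they do the work, as an engineer would, in place of code of your own. Each camera call takes 0.05 s, during which the arm holds its last target. There are 200 camera calls.

## Working session

There is one attempt and no reset: what is moved stays moved. The work goes in short steps, Python scripts to look and compute and a shell command to move; the robot and the scene stay as the last step left them, time stands still between calls to the robot, and variables do not carry over. Pictures are saved under pics/ and viewed, at most 10 in all, crops included, and the job is handed in when it is done.

```bash
ls; mkdir -p pics
python3 - <<'E'
from cell import robot
import cv2
for n in ("scene","top"):
    c=robot.read_camera(n); cv2.imwrite(f"pics/{n}0.png",c["image"][:,:,::-1])
    print(n,c["fx"],c["fy"],c["cx"],c["cy"],c["k1"]);print(c["pose"].round(4) if hasattr(c["pose"],"round") else c["pose"])
print(robot.observe())
E
```

```text
cell.py
drive.py
pics
scene 418.51402131928296 418.51402131928296 321.6809326065103 207.76390153112817 -0.05527050391198053
[[ 0.6467 -0.5308  0.5478  0.0359]
 [-0.7627 -0.4598  0.4549 -0.4197]
 [ 0.0104 -0.712  -0.7021  0.7845]
 [ 0.      0.      0.      1.    ]]
top 508.0710212724165 508.0710212724165 327.87957699362516 195.32044967200682 -0.08968367012625582
[[-0.1445 -0.7587  0.6352 -0.3526]
 [-0.9895  0.1156 -0.087   0.1208]
 [-0.0074 -0.6411 -0.7674  1.2466]
 [ 0.      0.      0.      1.    ]]
{'time': 0.1, 'qpos': array([ 1.03996902e+00,  3.42609669e-01,  1.52488691e+00, -2.63652807e-05,
        1.27541014e+00, -1.45981213e-01]), 'qvel': array([-0.00028229,  0.00039706, -0.00244287, -0.00214571, -0.00073208,
       -0.0019349 ]), 'joint_efforts': array([ 9.30532478e-04, -4.32010782e+01, -2.44692099e+01,  7.18964869e-02,
        5.25132869e-02, -2.80782945e-05]), 'tool_pos': array([0.19700596, 0.48650591, 0.4041489 ]), 'tool_rot': array([-3.14028890e+00, -1.66203244e-04,  2.75675414e+00]), 'contact_force': array([-0.32345294,  0.12842748,  0.45536082]), 'torque': array([-0.00765424, -0.01551458, -0.00702047]), 'grip_force': 0.0, 'opening': 0.09177375091462182}
```

View pics/scene0.png

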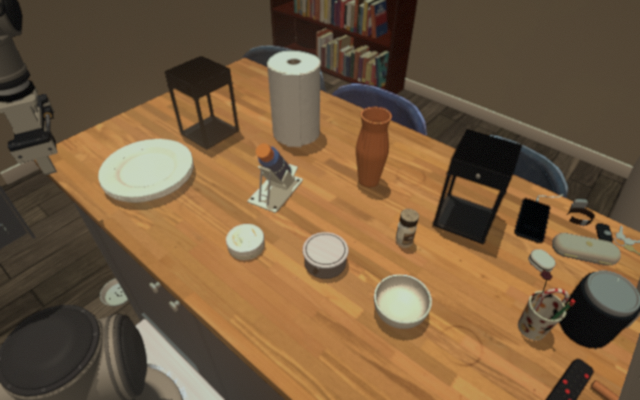

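View pics/top0.png

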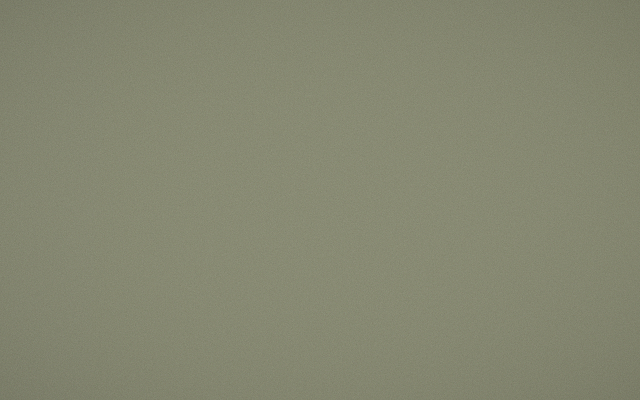

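The scene view shows the rack with the bottle at about (275,180), stand plate at (326,250), bowl at (402,300), cream pot at (245,240) and spice jar at (407,228). The top view is blank grey-green, so I'll try it again and enlarge the scene.

Run:
```python
from cell import robot
import cv2,numpy as np
for k in range(2):
    c=robot.read_camera("top"); im=c["image"]; print(im.std(axis=(0,1)),im.mean(axis=(0,1)), np.round(c["pose"],3)[:3,3])
cv2.imwrite("pics/top1.png",im[:,:,::-1])
c=robot.read_camera("scene"); im=c["image"][:,:,::-1]
cr=im[130:330,200:450]  # 250x200 -> 750x600 x3
cv2.imwrite("pics/crop0.png",cv2.resize(cr,(750,600),interpolation=cv2.INTER_CUBIC))
```

```text
[3.78548662 3.83068695 3.50268446] [132.88699219 134.95996094 112.65165234] [-0.353  0.121  1.247]
[3.79024701 3.83306616 3.50360694] [132.892125   134.96511328 112.65716016] [-0.353  0.121  1.247]
```

View pics/crop0.png

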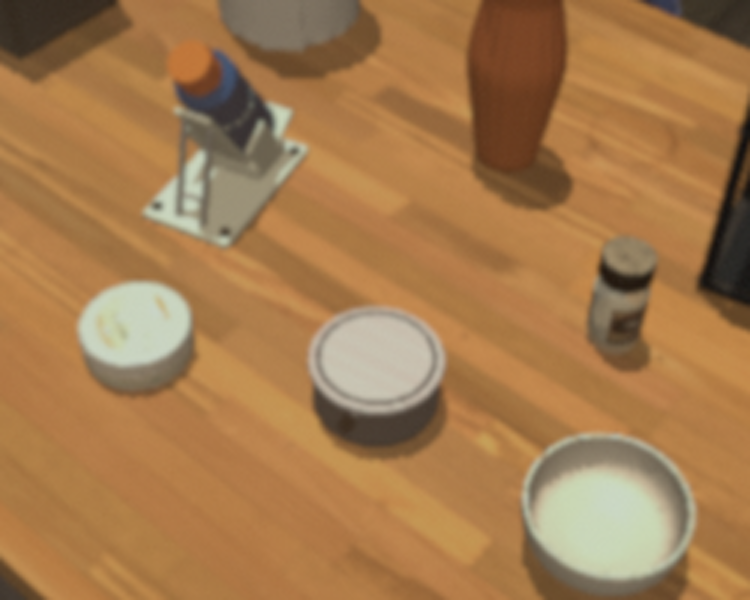

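The crop (3×, offset (200,130)) shows: rack base corners at (145,212), (230,243), (306,148); cap around (195,67); plate centred near (376,359); bowl rim spanning x 523–693. The top camera is really blank, so I'll enlarge the rack and stand further with pixel gridlines.

```bash
cat > h.py <<'E'
import numpy as np, cv2
from scipy.optimize import least_squares
from scipy.spatial.transform import Rotation as Ro
C=dict(fx=418.514,cx=321.681,cy=207.764,k1=-0.05527)
K=np.array([[418.51402,0,321.68093],[0,418.51402,207.76390],[0,0,1.]]);D=np.array([-0.0552705,0,0,0,0])
P=None
def pose():
    global P
    from cell import robot
    P=np.array(robot.read_camera("scene")["pose"]); return P
def proj(X):
    W=np.linalg.inv(P); r=cv2.Rodrigues(W[:3,:3])[0]
    return cv2.projectPoints(np.atleast_2d(np.asarray(X,float)),r,W[:3,3],K,D)[0][:,0]
def back(uv,z):
    uv=np.atleast_2d(np.asarray(uv,float))
    n=cv2.undistortPoints(uv[:,None],K,D)[:,0]
    d=np.c_[n,np.ones(len(n))]@P[:3,:3].T
    return P[:3,3]+d*((z-P[2,3])/d[:,2])[:,None]
def circle(c,r,n=72,R=np.eye(3)):
    a=np.linspace(0,2*np.pi,n,endpoint=False)
    return np.asarray(c)+np.c_[r*np.cos(a),r*np.sin(a),0*a]@R.T
E
python3 - <<'E'
from cell import robot
import cv2,numpy as np
im=np.mean([robot.read_camera("scene")["image"][:,:,::-1].astype(float) for _ in range(6)],0).astype(np.uint8)
cv2.imwrite("pics/avg0.png",im)
def panel(x0,y0,w,h,s):
    p=cv2.resize(im[y0:y0+h,x0:x0+w],None,fx=s,fy=s,interpolation=cv2.INTER_CUBIC)
    p=cv2.convertScaleAbs(p,alpha=1.4)
    for i in range(0,w):
        if (x0+i)%10==0: cv2.line(p,(int((i+.5)*s),0),(int((i+.5)*s),8),(0,255,255),1);cv2.putText(p,str(x0+i),(int((i+.5)*s)-10,20),0,.35,(0,255,255))
    for i in range(0,h):
        if (y0+i)%10==0: cv2.line(p,(0,int((i+.5)*s)),(8,int((i+.5)*s)),(0,255,255),1);cv2.putText(p,str(y0+i),(10,int((i+.5)*s)+4),0,.35,(0,255,255))
    return p
a=panel(244,138,66,82,7); b=panel(300,228,54,56,6)
o=np.zeros((600,800,3),np.uint8); o[:574,:462]=a; o[:336,465:465+324]=b
cv2.imwrite("pics/zoom0.png",o)
E
```

```text
(no output)
```

View pics/zoom0.png

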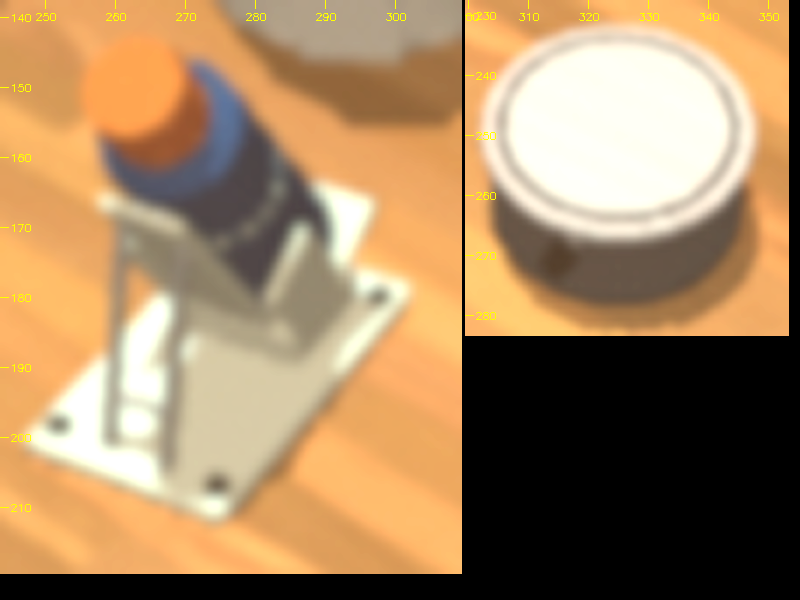

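Zoom: the cap disc spans panel x 79–187, y 36–137 (centre ≈ px 262.5,149.9). Base corners ≈ (247.4,200.4), (275.2,212.1), (302.1,177.9), (297.1,166.1). Plate outer ellipse is u 302.3–348.2 with top at v 232; the foot's lowest edge is v ≈ 278.5. Next I'll fit poses to these.

```bash
cat > fit.py <<'E'
import numpy as np, h
from h import *
h.pose(); np.set_printoptions(precision=4,suppress=True)
# stand
def ext(X): p=proj(X); return p[:,0].min(),p[:,0].max(),p[:,1].min(),p[:,1].max()
L=lambda x:300+(x-465)/6-.5; V=lambda y:228+y/6-.5
def fs(q):
    a=ext(circle([q[0],q[1],q[2]],.052)); f=ext(circle([q[0],q[1],0],q[3]))
    return np.array([a[0]-L(482),a[1]-L(757),a[2]-V(27),f[3]-V(306),.5*(f[0]-L(492)),.5*(f[1]-L(745))])
s=least_squares(fs,[.5,0,.04,.048]); print("stand",s.x,s.fun)
for hh in (.025,.0375,.05):
    t=least_squares(lambda q:fs([q[0],q[1],hh,q[2]]),[.5,0,.048]); print(hh,t.x,t.fun)
# rack: base corners
m=np.array([[247.4,200.6],[275.2,212],[302.1,177.9],[297.1,166.1]])
def fr(q,zt=.003):
    c,sn=np.cos(q[2]),np.sin(q[2]); l=np.array([[-.075,.045],[-.075,-.045],[.075,-.045],[.075,.045]])
    X=np.c_[l[:,0]*c-l[:,1]*sn+q[0],l[:,0]*sn+l[:,1]*c+q[1],np.full(4,zt)]; return (proj(X)-m).ravel()
b=back(m,.003)[:,:2]; print("corners",b, np.linalg.norm(np.diff(b,axis=0),axis=1))
r=least_squares(fr,[b[:,0].mean(),b[:,1].mean(),.3]); print("rack",r.x,r.fun)
x,y,w=r.x; ax=np.array([-np.sin(.55)*np.cos(w),-np.sin(.55)*np.sin(w),np.cos(.55)])
foot=np.array([x+.05*np.cos(w),y+.05*np.sin(w),.040])
Z=ax; Y=np.array([-np.sin(w),np.cos(w),0]); R=np.c_[np.cross(Y,Z),Y,Z]
e=ext(circle(foot+.150*Z,.019,R=R)); print("foot",foot,"cap ext pred",e, "meas",244+79/7-.5,244+187/7-.5,138+36/7-.5,138+137/7-.5)
# others
for n,u,z,rad in (("bowl",(523,693,435,None),.055,.059),("pot",(79,193,283,None),.032,.045),("jar",(600,656,237,None),.096,.022)):
    f=lambda q:np.array([ext(circle([q[0],q[1],z],rad))[i]-((200 if i<2 else 130)+(u[i]+.5)/3-.5) for i in range(3)])
    t=least_squares(f,[.5,0]); print(n,t.x,t.fun)
E
python3 fit.py
```

```text
stand [ 0.5155 -0.0339  0.0458  0.0497] [ 0.221  -0.1622 -0.0213  0.0377 -0.0292 -0.0933]
0.025 [ 0.5251 -0.0263  0.0572] [ 0.7331 -0.7324  1.9581 -1.6871 -1.4407  1.4341]
0.0375 [ 0.5193 -0.0309  0.0527] [ 0.428  -0.3924  0.7703 -0.6542 -0.5948  0.5187]
0.05 [ 0.5135 -0.0355  0.0482] [ 0.1126 -0.0417 -0.4314  0.3973  0.2644 -0.4111]
corners [[0.5351 0.2563]
 [0.5535 0.1688]
 [0.7018 0.2079]
 [0.7318 0.2551]] [0.0894 0.1534 0.0559]
rack [0.6289 0.2218 0.0225] [  2.6388  -4.8355  -1.3133  -1.411    8.4032   3.8921 -10.0601   2.8195]
foot [0.6789 0.2229 0.04  ] cap ext pred (np.float64(262.2025657754764), np.float64(276.15486560928434), np.float64(138.1576282020836), np.float64(151.97134109756644)) meas 254.78571428571428 270.2142857142857 142.64285714285714 157.07142857142858
bowl [ 0.5122 -0.2422] [-0.569   0.5682 -0.0702]
pot [0.4255 0.1401] [ 0.0227 -0.0228  0.0021]
jar [ 0.6862 -0.1425] [-0.2171  0.217  -0.0102]
```

```bash
cat > fit2.py <<'E'
import sys; exec(open('fit.py').read().split("# rack")[0].replace('print("stand"','0 and print(').replace('print(hh','0 and print(hh'))
m=np.array([[247.4,200.6],[275.2,212],[302.1,177.9]])
capm=np.array([244+79/7-.5,244+187/7-.5,138+36/7-.5,138+137/7-.5])
def geo(q):
    x,y,w=q[:3]; Z=np.array([-np.sin(.55)*np.cos(w),-np.sin(.55)*np.sin(w),np.cos(.55)]); Y=np.array([-np.sin(w),np.cos(w),0])
    return np.array([x+.05*np.cos(w),y+.05*np.sin(w),.040]),np.c_[np.cross(Y,Z),Y,Z]
def corners(q,zt):
    c,sn=np.cos(q[2]),np.sin(q[2]); l=np.array([[-.075,.045],[-.075,-.045],[.075,-.045]])
    return np.c_[l[:,0]*c-l[:,1]*sn+q[0],l[:,0]*sn+l[:,1]*c+q[1],np.full(3,zt)]
for zt in (0,.006):
    r=least_squares(lambda q:(proj(corners(q,zt))-m).ravel(),[.62,.23,.2]); print("rack",zt,r.x,r.fun)
    f,R=geo(r.x); print("foot",f,"cap",f+.15*R[:,2],"capres",np.array(ext(circle(f+.15*R[:,2],.019,R=R)))-capm)
    j=least_squares(lambda q:np.r_[(proj(corners(q,zt))-m).ravel(),np.array(ext(circle(geo(q)[0]+.15*geo(q)[1][:,2],.019,R=geo(q)[1])))-capm],r.x)
    print("joint",j.x,j.fun)
    print("bottle alone:",least_squares(lambda q:np.array(ext(circle(geo([q[0],q[1],r.x[2]])[0]+.15*geo(r.x)[1][:,2],.019,R=geo(r.x)[1])))-capm,r.x[:2]).x)
E
python3 fit2.py
```

```text
Traceback (most recent call last):
  File "fit2.py", line 1, in <module>
    import sys; exec(open('fit.py').read().split("# rack")[0].replace('print("stand"','0 and print(').replace('print(hh','0 and print(hh'))
                ~~~~^^^^^^^^^^^^^^^^^^^^^^^^^^^^^^^^^^^^^^^^^^^^^^^^^^^^^^^^^^^^^^^^^^^^^^^^^^^^^^^^^^^^^^^^^^^^^^^^^^^^^^^^^^^^^^^^^^^^^^^
SyntaxError: invalid syntax
```

```bash
sed -i "s/.replace('print(\"stand\"','0 and print(')/.replace('print','0 and print')/; s/.replace('print(hh','0 and print(hh')//" fit2.py; python3 fit2.py
```

```text
Traceback (most recent call last):
  File "fit2.py", line 1, in <module>
    import sys; exec(open('fit.py').read().split("# rack")[0].replace('print','0 and print'))
                ~~~~^^^^^^^^^^^^^^^^^^^^^^^^^^^^^^^^^^^^^^^^^^^^^^^^^^^^^^^^^^^^^^^^^^^^^^^^^
AttributeError: module 'numpy' has no attribute 'set_0'
```

```bash
sed -i "s/'print','0 and print'/'print(','0 and print('/" fit2.py; python3 fit2.py
```

```text
rack 0 [0.6194 0.2339 0.247 ] [-0.4649  0.2044  0.3382 -0.6195  0.1239  0.4568]
foot [0.6679 0.2462 0.04  ] cap [0.5918 0.227  0.1679] capres [ 2.9394  2.0538 -3.9964 -4.3049]
joint [0.6127 0.2316 0.26  ] [-1.5292  2.1241 -0.3912  1.1193 -1.047   1.7304  1.7261  0.9323 -2.4199
 -2.6289]
bottle alone: [0.6035 0.2263]
rack 0.006 [0.6151 0.2292 0.2487] [-0.6686  0.2472  0.3886 -0.5281  0.2849  0.2736]
foot [0.6636 0.2415 0.04  ] cap [0.5876 0.2222 0.1679] capres [ 3.0271  2.2117 -2.5001 -2.7275]
joint [0.6102 0.2286 0.2587] [-1.7611  1.4967 -0.4685  0.5692 -0.9046  1.0479  1.7927  1.0364 -1.4971
 -1.6588]
bottle alone: [0.6035 0.2263]
```

The base isn't centred on the rack's origin, and the cap pins that offset down exactly along rack x. So the rack is at about (0.6035, 0.2263), yaw ≈ 0.25. The bottle can be gripped with the tool along its axis at s ≈ 107 mm. Next I'll work out the moves.

```bash
cat > go.py <<'E'
import numpy as np
from scipy.spatial.transform import Rotation as Ro
from cell import robot
np.set_printoptions(precision=4,suppress=True)
W=.249; RK=np.array([.6035,.2263,0])
FOOT=RK+[.05*np.cos(W),.05*np.sin(W),.04]
AX=np.array([-np.sin(.55)*np.cos(W),-np.sin(.55)*np.sin(W),np.cos(.55)]); YR=np.array([-np.sin(W),np.cos(W),0])
def rot(z,y): z=z/np.linalg.norm(z); y=y-z*(y@z); y/=np.linalg.norm(y); return np.c_[np.cross(y,z),y,z]
def to(grasp,R1,back=.159):
    s=robot.observe(); p=s["tool_pos"]; R0=Ro.from_euler("xyz",s["tool_rot"]).as_matrix()
    p1=np.asarray(grasp)-back*R1[:,2]; rv=Ro.from_matrix(R0.T@R1).as_rotvec()
    print("t",round(s["time"],2),"rotvec",rv,abs(np.linalg.norm(rv)).round(3),"move after rot",R1.T@(p1-p),"move before rot",R0.T@(p1-p),"TCP target",p1)
E
python3 - <<'E'
from go import *
for y in (YR,-YR): to(FOOT+.197*AX,rot(-AX,y))
E
```

```text
t 0.7 rotvec [-0.1741 -0.5312 -0.6176] 0.833 move after rot [-0.1331 -0.3524  0.1535] move before rot [-0.3648 -0.1693  0.0612] TCP target [0.4716 0.1928 0.3435]
t 0.7 rotvec [-0.6849  0.2245  2.4276] 2.532 move after rot [0.1331 0.3524 0.1535] move before rot [-0.3648 -0.1693  0.0612] TCP target [0.4716 0.1928 0.3435]
```

Units first: shifts go in shares of 0.3 m and turns go in shares of pi/2 rad. So -0.0365 m is -0.1217, -0.0169 m is -0.0563.

```bash
echo '[{"pos": [-0.1217, -0.0563, 0.0203]}, {"pos": [-0.1217, -0.0563, 0.0203]}, {"pos": [-0.1217, -0.0563, 0.0203]}, {"pos": [-0.1217, -0.0563, 0.0203]}, {"pos": [-0.1217, -0.0563, 0.0203]}, {"pos": [-0.1217, -0.0563, 0.0203]}, {"pos": [-0.1217, -0.0563, 0.0203]}, {"pos": [-0.1217, -0.0563, 0.0203]}]' > next.json && python3 drive.py next.json 0.092
echo '[{"pos": [-0.1217, -0.0563, 0.0203]}, {"pos": [-0.1217, -0.0563, 0.0203]}, {"r": [-0.0159, -0.0483, -0.0561]}, {"r": [-0.0159, -0.0483, -0.0561]}, {"r": [-0.0159, -0.0483, -0.0561]}, {"r": [-0.0159, -0.0483, -0.0561]}]' > next.json && python3 drive.py next.json
echo '[{"r": [-0.0159, -0.0483, -0.0561]}, {"r": [-0.0159, -0.0483, -0.0561]}, {"r": [-0.0159, -0.0483, -0.0561]}, {}, {}]' > next.json && python3 drive.py next.json
python3 - <<'E'
from go import *
to(FOOT+.197*AX,rot(-AX,YR))
import cv2
im=robot.read_camera("scene")["image"][:,:,::-1]
cv2.imwrite("pics/pre.png",cv2.resize(im[60:230,190:400],(740,600),interpolation=cv2.INTER_CUBIC))
print(robot.read_camera("top")["image"].std())
E
```

```text
time: 1.37
tool_pos: [0.418, 0.25, 0.3559]
tool_rot: [3.141, 0.0, 2.757]
contact_force: [1.4, 0.6, -0.6]
opening: 0.0918
grip_force: 0.0
time: 1.87
tool_pos: [0.4722, 0.1926, 0.3437]
tool_rot: [3.097, 0.319, 3.109]
contact_force: [-0.1, 0.5, -0.8]
opening: 0.0919
grip_force: 0.0
time: 2.28
tool_pos: [0.4717, 0.1928, 0.3437]
tool_rot: [3.14, 0.548, -2.897]
contact_force: [0.6, 0.4, -0.7]
opening: 0.092
grip_force: 0.0
t 2.28 rotvec [-0.0004 -0.0024 -0.0034] 0.004 move after rot [ 0.0001 -0.      0.0001] move before rot [ 0.0001 -0.      0.0001] TCP target [0.4716 0.1928 0.3435]
10.724285670933726
```

View pics/pre.png

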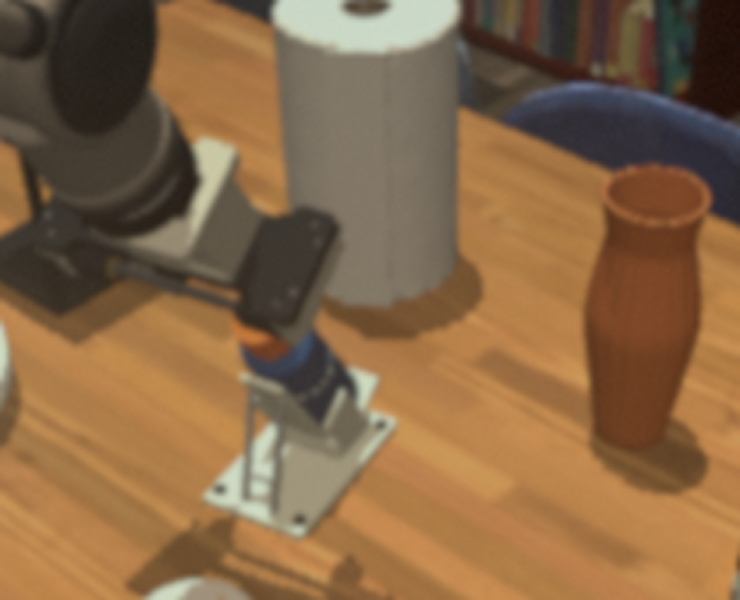

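The gripper is in line with the bottle axis: the near finger at crop (290,270) sits in front of the cap at (265,340). The top picture's contrast has changed, so I'll look at it again.

Run:
```python
from cell import robot
import cv2
c=robot.read_camera("top")
cv2.imwrite("pics/top2.png",cv2.convertScaleAbs(c["image"][:,:,::-1]))
```

```text
(no output)
```

View pics/top2.png

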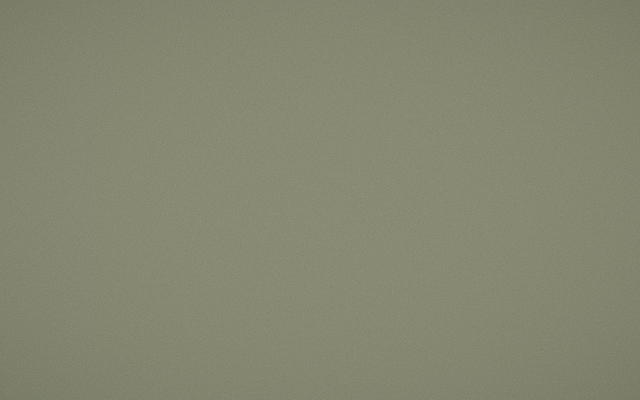

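Top is still blank (blocked), so I'll use the scene camera and touch. Advancing 90 mm along the axis.

Converted, 0.015 m is 0.05, 0.01 m is 0.0333.

```bash
echo '[{"pos": [0, 0, 0.05]}, {"pos": [0, 0, 0.05]}, {"pos": [0, 0, 0.05]}, {"pos": [0, 0, 0.05]}, {"pos": [0, 0, 0.0333]}]' > next.json && python3 drive.py next.json; echo '[{"pos": [0, 0, 0.0233]}, {"pos": [0, 0, 0.0167]}, {"pos": [0, 0, 0.0167]}, {"pos": [0, 0, 0.01]}, {}]' > next.json && python3 drive.py next.json
```

```text
time: 2.85
tool_pos: [0.508, 0.2022, 0.2829]
tool_rot: [3.141, 0.548, -2.894]
contact_force: [0.4, -0.4, -0.4]
opening: 0.0917
grip_force: 0.0
time: 3.27
tool_pos: [0.5176, 0.2046, 0.2668]
tool_rot: [3.141, 0.55, -2.893]
contact_force: [0.5, 0.1, -0.7]
opening: 0.0919
grip_force: 0.0
```

```bash
echo '[{}, {}, {}, {}]' > next.json && python3 drive.py next.json 0.062 5; echo '[{}, {}, {}, {}]' > next.json && python3 drive.py next.json 0.045 5; python3 -c "
from go import *
s=robot.observe();print(s['contact_force'],s['torque'],s['grip_force'],s['opening'])"
```

```text
time: 3.6
tool_pos: [0.5175, 0.2046, 0.2674]
tool_rot: [3.141, 0.551, -2.893]
contact_force: [0.2, -0.1, 0.2]
opening: 0.0696
grip_force: 0.0
time: 3.93
tool_pos: [0.5176, 0.2045, 0.2672]
tool_rot: [3.142, 0.55, -2.893]
contact_force: [-0.9, -2.1, 1.9]
opening: 0.0558
grip_force: 5.0
[-0.9469 -2.1321  1.8769] [-0.2291  0.3629 -0.1424] 5.009020723082358 0.05578397448769872
```

Converted, -0.01 m is -0.0333, -0.008 m is -0.0267.

```bash
echo '[{}, {}, {}]' > next.json && python3 drive.py next.json 0.045 30; echo '[{"pos": [0, 0, -0.01]}, {"pos": [0, 0, -0.0167]}, {"pos": [0, 0, -0.0267]}, {"pos": [0, 0, -0.0333]}]' > next.json && python3 drive.py next.json
```

```text
time: 4.18
tool_pos: [0.5176, 0.2045, 0.2672]
tool_rot: [3.142, 0.55, -2.893]
contact_force: [-1.3, -2.6, 3.1]
opening: 0.0554
grip_force: 30.0
time: 4.52
tool_pos: [0.5041, 0.2012, 0.2894]
tool_rot: [3.141, 0.55, -2.893]
contact_force: [2.5, 2.1, -2.2]
opening: 0.0553
grip_force: 30.0
```

Converted, -0.015 m is -0.05, -0.014 m is -0.0467.

```bash
echo '[{"pos": [0, 0, -0.04]}, {"pos": [0, 0, -0.0467]}, {"pos": [0, 0, -0.0467]}, {"pos": [0, 0, -0.05]}, {"pos": [0, 0, -0.05]}, {"pos": [0, 0, -0.0467]}]' > next.json && python3 drive.py next.json; echo '[{"pos": [-0.035, 0, -0.0567]}, {"pos": [-0.035, 0, -0.0567]}, {"pos": [-0.035, 0, -0.0567]}, {"pos": [-0.035, 0, -0.0567]}, {}]' > next.json && python3 drive.py next.json
echo '[{"r": [0, 0.0318, 0]}, {"r": [0, 0.0509, 0]}, {"r": [0, 0.0509, 0]}, {"r": [0, 0.0509, 0]}, {"r": [0, 0.0509, 0]}, {"r": [0, 0.0509, 0]}, {"r": [0, 0.0382, 0]}, {"r": [0, 0.0255, 0]}]' > next.json && python3 drive.py next.json; echo '[{}, {}, {}]' > next.json && python3 drive.py next.json;  python3 - <<'E'
from go import *
s=robot.observe();print(s['contact_force'],s['torque'])
R=rot(np.array([0,0,-1.]),YR)
to([.5155,-.0339,.046+.107+.05],R)
E
```

```text
time: 5.02
tool_pos: [0.4604, 0.1902, 0.3618]
tool_rot: [3.141, 0.549, -2.893]
contact_force: [0.0, -0.4, -2.6]
opening: 0.0552
grip_force: 30.0
time: 5.43
tool_pos: [0.4616, 0.1905, 0.4451]
tool_rot: [3.141, 0.557, -2.892]
contact_force: [0.2, 0.1, -1.3]
opening: 0.0555
grip_force: 30.0
time: 6.1
tool_pos: [0.4615, 0.1904, 0.4394]
tool_rot: [3.141, -0.006, -2.893]
contact_force: [0.4, -0.6, -3.1]
opening: 0.0552
grip_force: 30.0
time: 6.35
tool_pos: [0.4617, 0.1904, 0.4402]
tool_rot: [3.141, 0.0, -2.893]
contact_force: [-0.0, -0.1, -2.3]
opening: 0.0551
grip_force: 30.0
[-0.0166 -0.144  -2.2882] [-0.0254  0.0606 -0.0519]
t 6.35 rotvec [0.0002 0.0004 0.    ] 0.0 move after rot [ 0.0031 -0.2307  0.0782] move before rot [ 0.0031 -0.2307  0.0781] TCP target [ 0.5155 -0.0339  0.362 ]
```

Converted, -0.034 m is -0.1133, -0.03 m is -0.1.

```bash
echo '[{"pos": [0.0013, -0.0667, 0.0167]}, {"pos": [0.0013, -0.1, 0.0267]}, {"pos": [0.0013, -0.1133, 0.03]}, {"pos": [0.0013, -0.1133, 0.03]}, {"pos": [0.0013, -0.1133, 0.03]}, {"pos": [0.0013, -0.1133, 0.03]}, {"pos": [0.0013, -0.0933, 0.0233]}, {"pos": [0.0013, -0.0557, 0.0133]}]' > next.json && python3 drive.py next.json; echo '[{}, {}, {}]' > next.json && python3 drive.py next.json;  python3 - <<'E'
from go import *
import h; from h import *
h.pose()
s=robot.observe();print(s['contact_force'],s['torque'])
to([.5155,-.0339,.046+.107],rot(np.array([0,0,-1.]),YR))
import cv2
im=robot.read_camera("scene")["image"][:,:,::-1]
cv2.imwrite("pics/over.png",im)
p=s['tool_pos']; 
for n,z in (("foot",.266),("shoulder",.154),("captop",.116)): print(n,proj(p-[0,0,z]), "L/R body:",proj(circle(p-[0,0,z],.028))[:,0].min(),proj(circle(p-[0,0,z],.028))[:,0].max())
u0,v0=285,140
cv2.imwrite("pics/overc.png",cv2.resize(im[v0:v0+150,u0-10:u0+90],None,fx=4,fy=4,interpolation=cv2.INTER_CUBIC))
E
```

```text
time: 7.02
tool_pos: [0.5157, -0.0366, 0.3797]
tool_rot: [-3.141, 0.0, -2.895]
contact_force: [-0.4, 0.2, -2.6]
opening: 0.0551
grip_force: 30.0
time: 7.27
tool_pos: [0.5154, -0.0333, 0.3809]
tool_rot: [3.141, 0.001, -2.893]
contact_force: [0.4, 0.7, -3.4]
opening: 0.0552
grip_force: 30.0
[ 0.6481  0.4305 -1.8938] [-0.0008 -0.0009 -0.0403]
t 7.32 rotvec [0.0002 0.0009 0.0008] 0.001 move after rot [ 0.0002 -0.0009  0.069 ] move before rot [ 0.0003 -0.0009  0.069 ] TCP target [ 0.5155 -0.0339  0.312 ]
foot [[325.4687 228.1528]] L/R body: 312.57379186838216 338.35940294450035
shoulder [[326.4153 189.8819]] L/R body: 312.2982174373182 340.5270715604564
captop [[326.7773 175.2022]] L/R body: 312.1947874444941 341.3541105489389
```

View pics/overc.png

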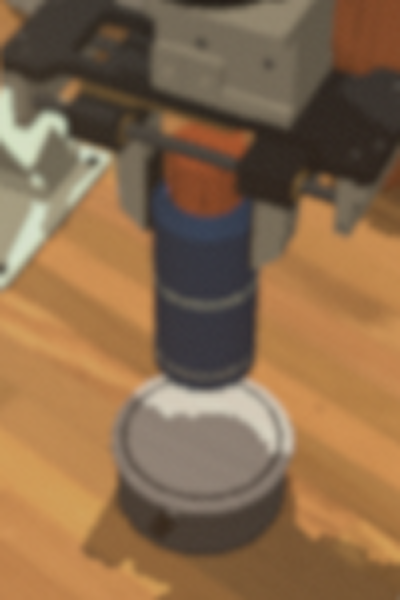

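The bottle hangs upright, cap on, over the plate. Its foot spans u 313.2–337.5 (predicted 312.6–338.4) and the plate u 303.2–347.5, both centred at 325.4. Descending to about 12 mm above the expected plate height.

Converted, 0.012 m is 0.04, 0.011 m is 0.0367.

```bash
echo '[{"pos": [0, -0.0017, 0.0267]}, {"pos": [0, -0.0013, 0.04]}, {"pos": [0, 0, 0.04]}, {"pos": [0, 0, 0.0367]}, {"pos": [0, 0, 0.0267]}, {"pos": [0, 0, 0.0167]}, {}, {}]' > next.json && python3 drive.py next.json; echo '[{"pos": [0, 0, 0.0067]}, {"pos": [0, 0, 0.0067]}]' > next.json && python3 drive.py next.json;echo '[{"pos": [0, 0, 0.0033]}, {"pos": [0, 0, 0.0033]}]' > next.json && python3 drive.py next.json
```

```text
time: 8.03
tool_pos: [0.5161, -0.0346, 0.3247]
tool_rot: [3.141, 0.0, -2.892]
contact_force: [-0.0, -0.5, -2.3]
opening: 0.0554
grip_force: 30.0
time: 8.2
tool_pos: [0.5162, -0.0348, 0.3212]
tool_rot: [-3.141, 0.002, -2.893]
contact_force: [0.5, 0.5, -2.5]
opening: 0.0553
grip_force: 30.0
time: 8.37
tool_pos: [0.516, -0.0348, 0.3187]
tool_rot: [3.142, 0.0, -2.893]
contact_force: [-0.9, -0.8, -1.9]
opening: 0.0553
grip_force: 30.0
```

Converted, 0.001 m is 0.0033.

```bash
echo '[{"pos": [0, 0, 0.0033]}, {"pos": [0, 0, 0.0033]}]' > next.json && python3 drive.py next.json | grep -E "pos|for"; echo '[{"pos": [0, 0, 0.0033]}, {"pos": [0, 0, 0.0033]}]' > next.json && python3 drive.py next.json | grep -E "pos|for"
```

```text
tool_pos: [0.516, -0.0348, 0.3167]
contact_force: [0.1, -0.3, -2.1]
grip_force: 30.0
tool_pos: [0.5161, -0.0348, 0.3149]
contact_force: [-0.3, -0.1, 3.2]
grip_force: 30.0
```

```bash
echo '[{}, {}]' > next.json && python3 drive.py next.json | grep -E "pos|for"; echo '[{}, {}, {}]' > next.json && python3 drive.py next.json 0.052 5;echo '[{}, {}, {}, {}]' > next.json && python3 drive.py next.json 0.066; echo '[{}, {}]' > next.json && python3 drive.py next.json 0.08 | grep -E "time|pos|for|open"
```

```text
tool_pos: [0.5161, -0.0348, 0.3151]
contact_force: [-0.9, -0.8, 2.0]
grip_force: 30.0
time: 9.12
tool_pos: [0.5161, -0.0349, 0.3149]
tool_rot: [-3.141, 0.001, -2.893]
contact_force: [0.4, -1.2, 1.8]
opening: 0.0559
grip_force: 5.0
time: 9.45
tool_pos: [0.5159, -0.0347, 0.3145]
tool_rot: [3.141, -0.0, -2.893]
contact_force: [-0.0, 0.3, 0.6]
opening: 0.0664
grip_force: 0.0
time: 9.62
tool_pos: [0.516, -0.0347, 0.3146]
contact_force: [-0.3, -0.7, -0.1]
opening: 0.0751
grip_force: 0.0
```

Converted, -0.012 m is -0.04, -0.009 m is -0.03.

```bash
echo '[{"pos": [0, 0, -0.0133]}, {"pos": [0, 0, -0.03]}, {"pos": [0, 0, -0.04]}, {"pos": [0, 0, -0.04]}, {"pos": [0, 0, -0.0233]}, {"pos": [0, 0, -0.01]}, {}, {}]' > next.json && python3 drive.py next.json 0.075
python3 - <<'E'
from cell import robot
import cv2
im=robot.read_camera("scene")["image"][:,:,::-1]
cv2.imwrite("pics/stood.png",cv2.resize(im[140:290,275:375],None,fx=4,fy=4,interpolation=cv2.INTER_CUBIC))
E
```

```text
time: 10.28
tool_pos: [0.5159, -0.0348, 0.3615]
tool_rot: [3.141, -0.0, -2.893]
contact_force: [0.3, 0.0, -0.5]
opening: 0.0751
grip_force: 0.0
```

View pics/stood.png

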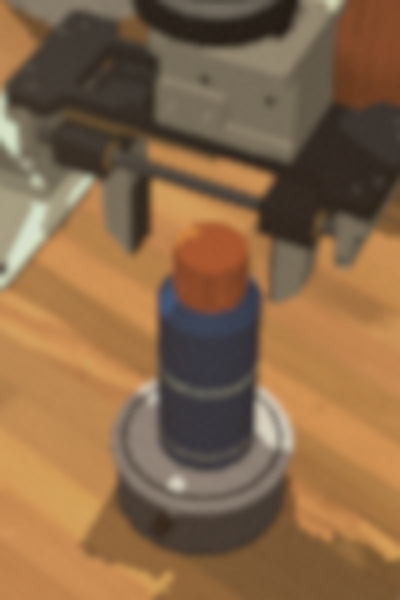

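The bottle stands by itself, cap on at (210,265). Its foot is around (207,431) against the plate's centre of about (203,441), so I'll check that offset in mm.

Run:
```python
exec(open('fit.py').read().split("# rack")[0].replace('print(','0 and print('))
t=least_squares(lambda q:(np.array(ext(circle([q[0],q[1],.049],.028)))-[275+160/4-.5,275+255/4-.5,0,140+468/4-.5])[[0,1,3]],[.5,0]); print("bottle",t.x,t.fun)
t=least_squares(lambda q:(np.array(ext(circle([q[0],q[1],.049],.052)))-[275+114/4-.5,275+293/4-.5,140+377/4-.5,0])[[0,1,2]],[.5,0]); print("plate",t.x,t.fun)
t=least_squares(lambda q:(np.array(ext(circle([q[0],q[1],.199],.019)))-[275+174/4-.5,275+249/4-.5,140+223/4-.5,0])[[0,1,2]],[.5,0]); print("cap",t.x,t.fun)
```

```text
bottle [ 0.5195 -0.0337] [-0.363   0.3635 -0.0187]
plate [ 0.5092 -0.0394] [-0.5454  0.5467 -0.0586]
cap [ 0.5137 -0.0377] [-0.0162  0.0162 -0.0008]
```

Run:
```python
exec(open('fit.py').read().split("# rack")[0].replace('print(','0 and print('))
im=cv2.imread("pics/avg0.png").astype(float)
b=im[:,:,0]  # blue: plate bright, wood/foot dark
# radial edge samples on plate rim (upper 240 deg, against wood) by steepest blue-channel drop
c0=np.array([325.3,248.5]); pts=[]
for a in np.radians(np.arange(170,371,5)):
    r=np.arange(15,28,.1); uv=c0+np.c_[r*np.cos(a),r*np.sin(a)]
    v=cv2.remap(b.astype(np.float32),uv[:,:1].astype(np.float32),uv[:,1:].astype(np.float32),cv2.INTER_CUBIC)[:,0]
    g=np.gradient(cv2.GaussianBlur(v[:,None],(1,9),0)[:,0]); i=g[30:].argmin()+30; pts.append(uv[i])
pts=np.array(pts)
for hh in (.047,.049,.051):
    def f(q):
        X=back(pts,hh)[:,:2]; return np.hypot(X[:,0]-q[0],X[:,1]-q[1])-.052
    t=least_squares(f,[.515,-.034],loss="soft_l1",f_scale=.001); print(hh,t.x,np.abs(f(t.x)).mean())
q=least_squares(lambda q:np.hypot(*(back(pts,q[2])[:,:2]-q[:2]).T)-.052,[.515,-.034,.045],loss="soft_l1",f_scale=.001); print(q.x)
```

```text
0.047 [ 0.5164 -0.0326] 0.0009293246299045438
0.049 [ 0.5149 -0.0338] 0.0009218053523616832
0.051 [ 0.5135 -0.0349] 0.0009143779517818859
[ 0.5138 -0.0347  0.0506]
```

The plate fits at (0.515,-0.034), so the bottle is within a few mm of the middle. Gripping the cap gently.

```bash
echo '[{}, {}, {}, {}, {}]' > next.json && python3 drive.py next.json 0.044 5;  echo '[{}, {}, {}, {}]' > next.json && python3 drive.py next.json 0.03 8
```

```text
time: 10.85
tool_pos: [0.516, -0.0348, 0.3616]
tool_rot: [3.141, -0.0, -2.893]
contact_force: [0.8, -1.1, -0.7]
opening: 0.0466
grip_force: 0.0
time: 11.18
tool_pos: [0.516, -0.0348, 0.3617]
tool_rot: [3.142, 0.0, -2.893]
contact_force: [0.2, 0.9, -0.0]
opening: 0.037
grip_force: 8.0
```

Units first: shifts go in shares of 0.3 m and turns go in shares of pi/2 rad. So -0.009 m is -0.03, -0.008 m is -0.0267.

```bash
echo '[{"pos": [0, 0, -0.01]}, {"pos": [0, 0, -0.0167]}, {"pos": [0, 0, -0.0233]}, {"pos": [0, 0, -0.0267]}, {"pos": [0, 0, -0.03]}, {"pos": [0, 0, -0.03]}, {"pos": [0, 0, -0.03]}, {"pos": [0, 0, -0.0167]}]' > next.json && python3 drive.py next.json ; echo '[{}, {}]' > next.json && python3 drive.py next.json | grep open
python3 - <<'E'
exec(open('fit.py').read().split("# rack")[0].replace('print(','0 and print('))
from go import *
im=robot.read_camera("scene")["image"][:,:,::-1].copy()
p=cv2.resize(im[140:370,275:455],None,fx=2.6,fy=2.6,interpolation=cv2.INTER_CUBIC)
cv2.imwrite("pics/lift.png",p)
# bowl rim
b=cv2.imread("pics/avg0.png").astype(np.float32)[:,:,0]
c0=np.array([402.2,295.]); pts=[]
for a in np.radians(np.arange(0,360,6)):
    r=np.arange(16,34,.1); uv=(c0+np.c_[r*np.cos(a),r*np.sin(a)]).astype(np.float32)
    v=cv2.remap(b,uv[:,:1],uv[:,1:],cv2.INTER_CUBIC)
    g=np.gradient(cv2.GaussianBlur(v,(1,9),0)[:,0]); pts.append(uv[g.argmin()])
pts=np.array(pts)
f=lambda q:np.hypot(*(back(pts,.055)[:,:2]-q[:2]).T)-.059
t=least_squares(f,[.512,-.242],loss="soft_l1",f_scale=.001); print(t.x,f(t.x)[::4]*1e3)
to([t.x[0],t.x[1],.2],rot(np.array([0,0,-1.]),YR))
E
```

```text
time: 11.85
tool_pos: [0.5161, -0.0348, 0.4185]
tool_rot: [-3.141, 0.002, -2.893]
contact_force: [-0.3, -0.1, -1.0]
opening: 0.0371
grip_force: 8.0
opening: 0.0371
[ 0.5145 -0.2415] [ 0.9117  0.9842  0.4841 -0.5525  0.2773  0.1394  0.5828  1.2862  1.0672
 -0.0603 -0.2543  1.7228  0.7239  0.8196  0.8529]
t 12.12 rotvec [ 0.0006 -0.0007 -0.0002] 0.001 move after rot [ 0.0522 -0.2     0.0572] move before rot [ 0.0522 -0.2     0.0571] TCP target [ 0.5145 -0.2415  0.359 ]
```

View pics/lift.png

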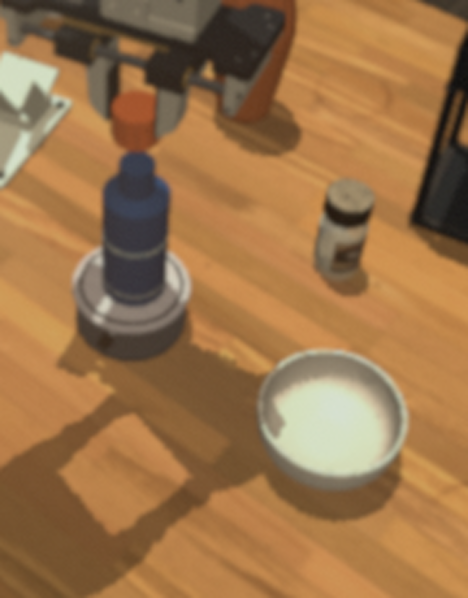

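The cap is held clear at (135,118) and the bottle stands with its neck bare; the bowl is centred at about (333,412) in this crop. Moving over the bowl and descending.

Converted, -0.035 m is -0.1167, -0.03 m is -0.1.

```bash
echo '[{"pos": [0.015, -0.0567, 0]}, {"pos": [0.025, -0.1, 0]}, {"pos": [0.03, -0.1167, 0]}, {"pos": [0.03, -0.1167, 0]}, {"pos": [0.03, -0.1167, 0]}, {"pos": [0.0267, -0.1, 0]}, {"pos": [0.0173, -0.06, 0]}, {}]' > next.json && python3 drive.py next.json | grep -E "pos|for"; echo '[{"pos": [0, 0, 0.05]}, {"pos": [0, 0, 0.09]}, {"pos": [0, 0, 0.1]}, {"pos": [0, 0, 0.1]}, {"pos": [0, 0, 0.1]}, {"pos": [0, 0, 0.0833]}, {"pos": [0, 0, 0.05]}, {"pos": [0, 0, 0.0233]}]' > next.json && python3 drive.py next.json | grep -E "pos|for"; echo '[{"pos": [0, 0, 0.0233]}, {"pos": [0, 0, 0.0167]}, {"pos": [0, 0, 0.01]}, {}, {}]' > next.json && python3 drive.py next.json
```

```text
tool_pos: [0.5142, -0.2452, 0.4155]
contact_force: [-0.4, -0.1, -0.4]
grip_force: 8.0
tool_pos: [0.514, -0.2402, 0.2346]
contact_force: [-0.6, 0.9, -0.1]
grip_force: 8.0
time: 13.87
tool_pos: [0.5149, -0.2415, 0.2233]
tool_rot: [-3.141, 0.001, -2.893]
contact_force: [-0.2, 0.8, -0.4]
opening: 0.0374
grip_force: 8.0
```

Cap about 20 mm above the floor of the bowl; feeling down.

Converted, 0.004 m is 0.0133, 0.003 m is 0.01.

```bash
echo '[{"pos": [0, 0, 0.0133]}, {"pos": [0, 0, 0.01]}, {"pos": [0, 0, 0.0067]}, {}]' > next.json && python3 drive.py next.json | grep -E "pos|for"; echo '[{"pos": [0, 0, 0.0067]}, {"pos": [0, 0, 0.0033]}, {}]' > next.json && python3 drive.py next.json | grep -E "pos|for"; echo '[{"pos": [0, 0, 0.0067]}, {}]' > next.json && python3 drive.py next.json | grep -E "pos|for"
```

```text
tool_pos: [0.5145, -0.2414, 0.2132]
contact_force: [0.2, 1.4, -0.2]
grip_force: 8.0
tool_pos: [0.5146, -0.2414, 0.2104]
contact_force: [-0.7, 0.0, -0.1]
grip_force: 8.0
tool_pos: [0.5146, -0.2414, 0.2083]
contact_force: [0.4, -0.2, -1.1]
grip_force: 8.0
```

Converted, 0.001 m is 0.0033.

```bash
echo '[{"pos": [0, 0, 0.0033]}, {"pos": [0, 0, 0.0033]}, {}]' > next.json && python3 drive.py next.json | grep -E "pos|for"; echo '[{"pos": [0, 0, 0.0033]}, {}]' > next.json && python3 drive.py next.json | grep -E "pos|for"
```

```text
tool_pos: [0.5146, -0.2414, 0.2064]
contact_force: [0.2, 0.8, -0.2]
grip_force: 8.0
tool_pos: [0.5146, -0.2414, 0.2055]
contact_force: [0.5, 0.2, -0.8]
grip_force: 8.0
```

Converted, 0.001 m is 0.0033.

```bash
echo '[{"pos": [0, 0, 0.0033]}, {}]' > next.json && python3 drive.py next.json | grep -E "pos|for"; echo '[{}, {}, {}, {}]' > next.json && python3 drive.py next.json 0.044; echo '[{"pos": [0, 0, -0.01]}, {"pos": [0, 0, -0.02]}, {"pos": [0, 0, -0.0333]}, {"pos": [0, 0, -0.05]}, {"pos": [0, 0, -0.0667]}, {"pos": [0, 0, -0.1]}, {"pos": [0, 0, -0.1]}, {"pos": [0, 0, -0.1]}]' > next.json && python3 drive.py next.json; echo '[{"pos": [0, 0, -0.0667]}, {"pos": [-0.1, 0, -0.0333]}, {"pos": [-0.1, 0, 0]}, {"pos": [-0.0667, 0, 0]}, {}]' > next.json && python3 drive.py next.json | grep -E "pos|for|open"
python3 - <<'E'
from cell import robot
import cv2
im=robot.read_camera("scene")["image"][:,:,::-1]
cv2.imwrite("pics/end.png",cv2.resize(im[130:340,200:470],None,fx=2.8,fy=2.8,interpolation=cv2.INTER_CUBIC))
E
```

```text
tool_pos: [0.5146, -0.2414, 0.2045]
contact_force: [0.5, -0.7, -0.4]
grip_force: 8.0
time: 15.53
tool_pos: [0.5147, -0.2415, 0.2047]
tool_rot: [3.142, 0.0, -2.893]
contact_force: [0.0, 0.6, 0.5]
opening: 0.0439
grip_force: 0.0
time: 16.2
tool_pos: [0.5144, -0.2413, 0.3511]
tool_rot: [-3.141, 0.001, -2.893]
contact_force: [1.4, 0.1, 0.6]
opening: 0.0439
grip_force: 0.0
tool_pos: [0.5945, -0.2204, 0.3797]
contact_force: [-0.9, 0.6, -0.6]
opening: 0.0437
grip_force: 0.0
```

View pics/end.png

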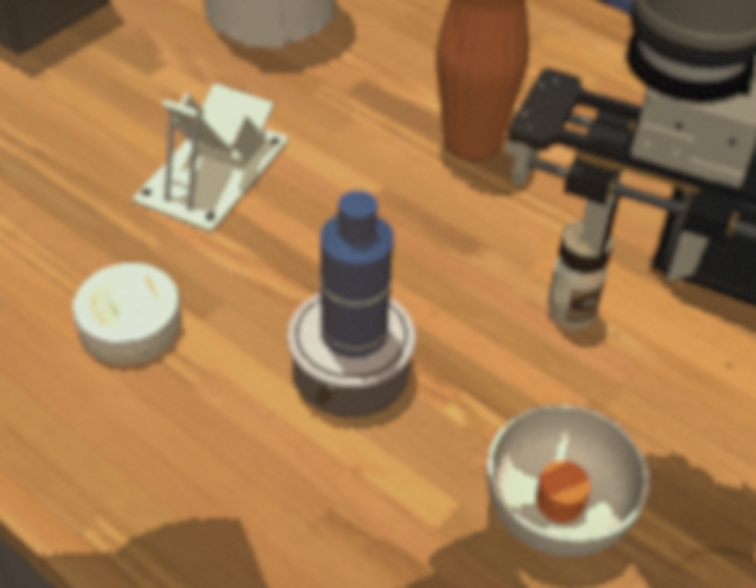

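The cap lies in the bowl at (563,490). The bottle stands uncapped on the plate at (355,290), and the jar, pot and bowl are undisturbed. The gripper is clear of everything.

```bash
python3 -c "
from cell import robot
print(robot.hand_in())"
```

```text
the job is handed in; nothing more can be done
None
```

The job is handed in: the bottle stands uncapped near the middle of the plate (about 1–4 mm off by my measurements) and the cap lies in the white bowl, with jar, pot and bowl undisturbed; the top camera stayed blank, so heights came from the single scene view, the given dimensions and touch, not two views.

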